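# Run a crack tester along the weld of a dented pump can

## Task

The drained pump can lies in the drip pan to have its weld checked for cracks. Take the blue pencil tester from its charging cradle and, holding it upright, run its sprung tip slowly (about 2 cm a second, never over 6) along the dark weld from the pump end to the other end, between the two end rings, in one unbroken stroke that follows the weld down through the dent and up again: the tip stays on the weld, always pressed in a little but never fully in. Then stand the tester back in its cradle, fully down, without disturbing the jar, the lamp or the dowel.

Things in the scene. Friction and masses are not known exactly. Their poses are not given: they have to be found in the camera images.
- tester_grip (a point): Middle of the handle of the tester, a loose cordless pencil probe (about 0.14 kg) standing upright in the cradle. The blue handle is 22 x 22 mm square with flat sides, square to this point's x and y axes, 78 mm tall (39 mm above and below this point); a black cap adds 6 mm on top. z is up along the tester.
- tester: The same tester, below the handle: a black round collar 34 mm across, 6 mm thick, and under it a black nose 45 mm long, 14 mm across, tapering to 10 mm over its last 15 mm, then the tip. Origin on the tester's axis at the underside of the collar (which rests on the cradle's top), 45 mm below tester_grip. z up along the tester.
- tester_tip (a point): The very end of the tester's steel tip, a 6 mm pin with a ball end that stands 12 mm out of the nose; on the tester's axis, 102 mm below tester_grip when not pressed. This point moves with the pin as it is pushed in.
- plunger (a joint): How far the sprung tip is pushed into the nose, in m: 0 = fully out, 0.008 = fully in. A soft spring: about 1.2 N starts it and it takes 0.8 N more for each mm (4.4 N at 4 mm). Counts as in contact above 0.0003, as pushed fully in above 0.0074.
- can: Dented aluminium pump can, lying fixed on chocks in the orange drip pan (410 x 290 mm over its rim, 48 mm tall). Origin under the can's middle; x runs along the can to its black pump, y across, z up. 192 mm long plus 110 mm of pump at +x, 134 mm wide. The weld, a dark band 9 mm wide, runs along the middle of the upper face (y = 0) between the end rings (x = +76 to -76 mm; ring tops 90 mm up).
- weld_start (a point): Where the stroke starts, at the pump end: a point on the weld's line 67 mm from the can's middle, 85 mm above the can's origin, the height of the undented face (the metal there may really lie 2 mm higher or lower). Set the tip down within 6 mm of here along the weld. All along, the tip's middle must keep within 6 mm of the weld's line.
- weld_end (a point): Where the stroke ends (within 6 mm along the weld), 134 mm from weld_start; height as for weld_start. Between the two, a broad dent across the weld falls 8 to 14 mm, its sides sloping at up to 22 degrees; where it begins and how deep it is differ each time and are not given.
- cradle_mouth (a point): Middle of the round hole in the top of the cradle, a grey fixed block 80 x 80 mm and 75 mm tall on a 96 mm black foot; the hole is 21 mm across with a 3 mm chamfer and goes right through. The tester stands with its collar on the top and its nose in the hole, the tip hanging free. Any turn about the upright is fine.
- jar_mid (a point): Glass jar with clamp lid, 86 mm across and 128 mm tall, loose, upright; this point is its middle, 63 mm up. Leave alone.
- lamp_mid (a point): Grey plastic work lamp with a toggle switch, foot 90 x 120 mm, 150 mm tall, loose; this point is its middle, 60 mm up. Leave alone.
- dowel_center (a point): Wooden dowel 22 mm across, 180 mm long, lying loose on the far side; this point is its middle. Leave alone.
There are look-alikes about, which are no part of the job. There is more than one size of the tester; the job needs the smaller.

How it is judged:
On the way, in this order (a step that is already met when the one before it is completed fails the run):
1. the tip rests pressed in on the weld at the pump end (x of tester_tip in the frame of can between 0.06 and 0.075 m and y of tester_tip in the frame of can between -0.006 and 0.006 m and z of tester_tip in the frame of can between 0.05 and 0.089 m and value of joint plunger between 0.0003 and 0.0074 m), for 0.05 s.
2. a quarter of the way along, on the weld and pressed in (x of tester_tip in the frame of can between 0.026 and 0.042 m and y of tester_tip in the frame of can between -0.006 and 0.006 m and z of tester_tip in the frame of can between 0.05 and 0.089 m and value of joint plunger between 0.0003 and 0.0074 m), for 0.05 s.
3. half-way, on the weld and pressed in (x of tester_tip in the frame of can between -0.008 and 0.008 m and y of tester_tip in the frame of can between -0.006 and 0.006 m and z of tester_tip in the frame of can between 0.05 and 0.089 m and value of joint plunger between 0.0003 and 0.0074 m), for 0.05 s.
4. three quarters along, on the weld and pressed in (x of tester_tip in the frame of can between -0.042 and -0.026 m and y of tester_tip in the frame of can between -0.006 and 0.006 m and z of tester_tip in the frame of can between 0.05 and 0.089 m and value of joint plunger between 0.0003 and 0.0074 m), for 0.05 s.
5. at the far end, on the weld and pressed in (x of tester_tip in the frame of can between -0.075 and -0.06 m and y of tester_tip in the frame of can between -0.006 and 0.006 m and z of tester_tip in the frame of can between 0.05 and 0.089 m and value of joint plunger between 0.0003 and 0.0074 m), for 0.05 s.
At the end, for the whole second after the job is handed in: The tester stands in its cradle: its axis within 8 mm of the hole's middle, the collar down on the top (within 3 mm), upright within 0.10 rad, at rest, its tip free (horizontal distance between tester and cradle_mouth below 0.008 m and z of tester in the frame of cradle_mouth between -0.004 and 0.003 m and angle between tester's own z axis and vertical below 0.1 rad and linear speed of tester below 0.02 m/s and value of joint plunger below 0.001 m); the robot touches nothing.
It fails at once if the tip comes off the metal (pressed in less than 0.3 mm while within 4 mm of the face's height or lower) between the two ends of the stroke, that is within 57 mm of the can's middle (x of tester_tip in the frame of can between -0.057 and 0.057 m and z of tester_tip in the frame of can between 0.05 and 0.089 m and y of tester_tip in the frame of can between -0.06 and 0.06 m and value of joint plunger below 0.0003 m).
It fails at once if the tip is pushed fully in (over 7.4 mm of its 8) (value of joint plunger above 0.0074 m).
It fails at once if the tip touches the face more than 6 mm off the weld's line (x of tester_tip in the frame of can between -0.057 and 0.057 m and z of tester_tip in the frame of can between 0.05 and 0.089 m and y of tester_tip in the frame of can between -0.06 and 0.06 m and value of joint plunger above 0.0003 m and (y of tester_tip in the frame of can above 0.006 m or y of tester_tip in the frame of can below -0.006 m)).
It fails at once if while its tip is on the weld between the ends, the tester moves faster than 6 cm a second or leans more than 0.35 rad from upright (x of tester_tip in the frame of can between -0.057 and 0.057 m and z of tester_tip in the frame of can between 0.05 and 0.089 m and y of tester_tip in the frame of can between -0.06 and 0.06 m and value of joint plunger above 0.0003 m and (linear speed of tester above 0.06 m/s or angle between tester's own z axis and vertical above 0.35 rad)).
It fails at once if the jar, the lamp or the dowel is moved by more than 20 mm (distance of any of jar_mid, lamp_mid, dowel_center from where it was at the start of the episode above 0.02 m).
It also fails if it takes over 72 s, if anything falls off the work surface, if the arm or the gripper's body presses on something with over 40 N, if the wrist force passes 120 N, or if a joint passes its speed limit or range.

## Robot

A 6-joint arm with a two-finger parallel gripper is mounted at the origin on the work surface. World frame = base frame: x ahead of the robot, y to its left, z up, the work surface at z = 0. Lengths are in m, angles in rad, forces in N, time in s.
With the tool pointing down it reaches from about 0.375 to 0.925 m from the base axis. Payload 5.7 kg.
Tool frame: the origin (TCP) lies at the very end of the fingers, on their centre line; the grasp point (between the pads) lies 19 mm behind it (arm.tcp_to_grasp is the distance from the TCP to the grasp point, in m); z points along the fingers, y is the direction in which the jaws open and shut (so a half turn about z gives the same grasp; the last joint's range is limited). The gripper opens to 88 mm and grips with 3 to 60 N. Pads are 20 mm wide; open, the fingers measure 115 mm over their backs; the gripper's body (75 mm by 178 mm) begins 61 mm behind the grasp point.
Start: joints at [1.112, 0.359, 1.51, -0, 1.272, -0.115], TCP at [0.202, 0.565, 0.223] pointing down, gripper open.
Joint ranges: [-2.97, 2.97], [-1.01, 2.36], [0.21, 2.38], [-0.96, 4.11], [0.2, 2.71], [-2.98, 2.98]. Speed limits (rad/s): [2.39, 2.39, 3.14, 3.14, 3.14, 3.14].

## Interface

Orientations are given as a rotation vector (axis times angle).
In Python, from bench import arm gives the robot as it stands.
- The arm moves only by the tool servo_tool, never from a script. Its argument "moves" is a list of rows, each a list of 5 numbers: the closure, from -1 (fully open) to 1 (shut), so that 0 is half open, then the shift along the world's x, y, z in cm, then the turn about the world's z in rad. A call has exactly 5 rows; each row is the pose to reach, as a shift and turn from the pose measured when the call began; what a row does not reach only later rows make up. A row lasts 1/8 s, in which the tool goes at most 62.5 mm and 10.7 degrees, less where a joint would pass 70% of its speed; a pose out of reach is approached as far as the arm can. A call with a gripper value outside its range is refused whole. The fingers move at their own pace and stop on an object; the grip force is fixed at half the most. Time passes only in rows, so rows that repeat a pose let the fingers close, or fill a call up. It gives the time, the measured TCP pose, the force and the opening at its end, in the units of the state.
- arm.sense(): the state, without advancing time (a new reading comes with each control period).
- arm.capture(name): name is "side" or "top" or "wrist"; returns (picture, depth): 480x640x3 uint8, red, green, blue; 480x640 float32, m along the optical axis (not along the pixel's ray), 0 where there is no reading.
- arm.camera_params(name): a dict with "fovy" (degrees; the focal length in pixels is half the picture's height over the tangent of half this angle, whatever the lens; pixels are square), "cx", "cy" (the principal point, pixels), "dist" ([k1, k2, p1, p2, k3] as OpenCV has them; the pictures are not rectified), "R" (3x3) and "t" (3): a world point X has camera coordinates R X + t. Camera axes: x right, y down, z forward; pixel columns grow to the right and rows downward; lengths in m; the calibration is good to about 2 mm. A picture is of the moment at which its call begins: read the wrist's pose just before it. camera_params takes no time and is no camera call; for the wrist camera it gives the pose at the moment of the call.
- arm.hand_in(): hands the job in, once; it reports no verdict.
Trained networks look in the newest picture that a camera, given by its name, has taken for a name from the list of things; names that differ only in an ending like _2 or _b are one class to them, and where a whole thing is asked for, a point or a joint stands for the part that bears it (a point fixed in the world has none). Each returns a list of dicts, best first, with "confidence" (0 to 1); they miss things now and then, are a little off and sometimes report something else, mostly with a low value. They report only what shows in the picture. A call takes as long as a camera call. They do not tell look-alikes from the thing itself.
- arm.regions_of(query, camera): "pixels" (480x640 bool, what is visible of it) and "box" ([left, top, right, bottom] in pixels, round what is visible of it).
The state is a dict: "time_s": time; "joint_pos": joint angles; "joint_vel": joint speeds; "tau": joint torques, N m; "ee_pos": TCP position; "ee_rot": TCP orientation; "force": force on the tool from outside, world axes, zero at the start; "wrist_torque": the same for the moment, N m; "grip_width": finger opening in m.
Only numpy, scipy, OpenCV 4.12 (cv2) and the standard library are available. Lean on these libraries where they do the work, as an engineer would, in place of code of your own. Each camera call takes 0.05 s, during which the arm holds its last target.

## Working session

There is one attempt and no reset: what is moved stays moved. The work goes in short steps, Python scripts to look and compute and a tool call to move; the robot and the scene stay as the last step left them, time stands still between calls to the robot, and variables do not carry over. Pictures are saved under pics/ and viewed, and the job is handed in when it is done.

Besides the shell and the picture viewer there is one more tool, called after ">>>" by a JSON object that holds its "name" and its "arguments", one argument or row to a line. servo_tool: Moves the arm, as the interface text tells. Its arguments: {"type":"object","properties":{"moves":{"type":"array"}},"required":["moves"]}

```bash
ls; mkdir -p pics; python3 - <<'E'
from bench import arm
import cv2
s=arm.sense(); print(s)
for n in ("side","top","wrist"):
    p,d=arm.capture(n); cv2.imwrite(f"pics/{n}0.png",p[:,:,::-1]); c=arm.camera_params(n); print(n,c)
    import numpy as np; np.save(f"pics/{n}0d.npy",d)
E
```

```text
pics
{'time_s': 0.0, 'joint_pos': array([ 1.11192463e+00,  3.59529426e-01,  1.51141671e+00,  5.04197616e-06,
        1.27247466e+00, -1.15099909e-01]), 'joint_vel': array([-0.00024458,  0.0027555 , -0.00062136,  0.00068823, -0.00016491,
       -0.00040155]), 'tau': array([-2.87303395e-03, -5.15402770e+01, -2.70717019e+01,  6.72853715e-02,
        3.51999805e-02, -1.39410326e-04]), 'ee_pos': array([0.20192818, 0.56428167, 0.22180102]), 'ee_rot': array([-5.37253166e-01, -3.09478201e+00,  2.75159561e-03]), 'force': array([-0.09891114,  0.08354913, -0.3252357 ]), 'wrist_torque': array([ 0.04498429, -0.06218993, -0.01477896]), 'grip_width': 0.08804970581428491}
side {'fovy': 46.466407357882105, 'cx': 314.6279598171706, 'cy': 244.38905746363514, 'dist': array([-0.03508042,  0.        ,  0.        ,  0.        ,  0.        ]), 'R': array([[ 0.83811673, -0.54547089,  0.00467571],
       [-0.31435899, -0.4899826 , -0.81307778],
       [ 0.44580128,  0.67998424, -0.58213628]]), 't': array([-0.44561751,  0.30977697,  1.32068685])}
top {'fovy': 44.14657413291665, 'cx': 312.1364372288517, 'cy': 231.33919489310614, 'dist': array([-0.02972283,  0.        ,  0.        ,  0.        ,  0.        ]), 'R': array([[-0.01512113, -0.99980416, -0.01276698],
       [-0.9803247 ,  0.01733737, -0.19662882],
       [ 0.19681166,  0.00954254, -0.98039487]]), 't': array([0.0838092 , 0.55564973, 1.50273026])}
wrist {'fovy': 66.00875541753152, 'cx': 316.44785698103453, 'cy': 245.88161395786537, 'dist': array([-0.07455052,  0.        ,  0.        ,  0.        ,  0.        ]), 'R': array([[ 0.33697987,  0.94150978, -0.00197645],
       [ 0.91305784, -0.32628289,  0.24467294],
       [ 0.22971709, -0.08425447, -0.96960365]]), 't': array([-0.60050586, -0.02955999,  0.38912758])}
```

View pics/side0.png

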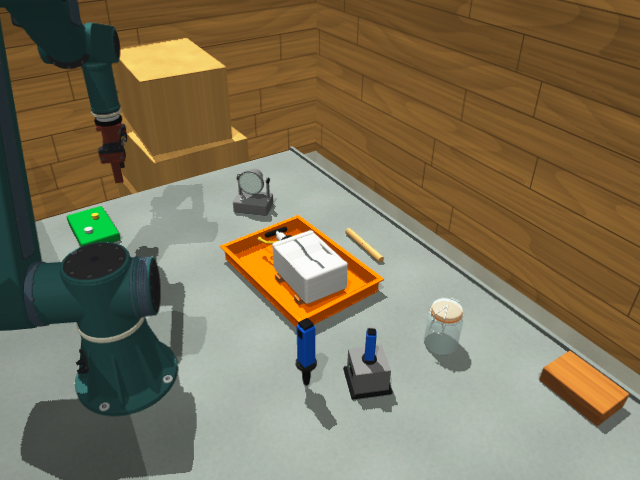

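View pics/top0.png

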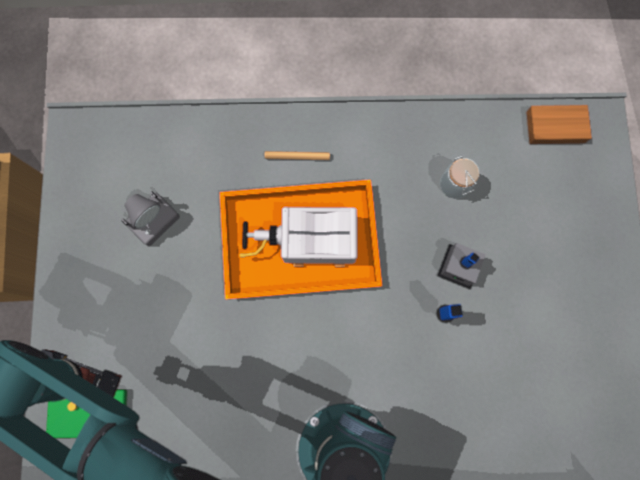

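View pics/wrist0.png

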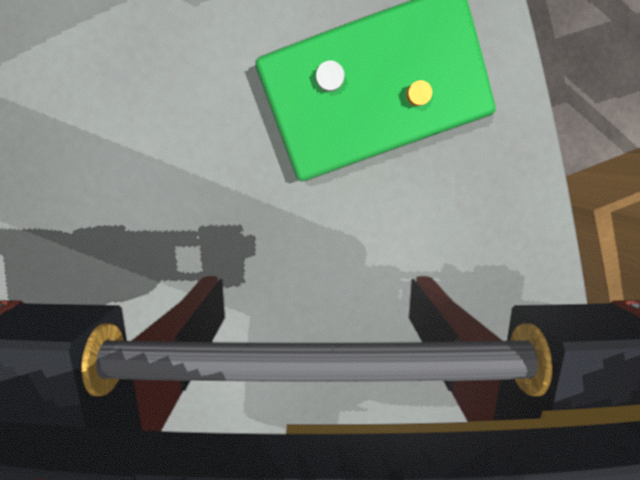

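Side view: two blue testers. One is at (306,350), larger and standing on its own on the bench. The other is at (370,345), in the grey cradle, and smaller, so it fits the description. I'll confirm with a crop and measurements.

```bash
cat > h.py <<'E'
from bench import arm
import numpy as np, cv2
def K(c):
    f=240/np.tan(np.radians(c['fovy']/2)); return np.array([[f,0,c['cx']],[0,f,c['cy']],[0,0,1]])
def cloud(n,d,c=None):
    c=c or arm.camera_params(n); v,u=np.mgrid[:480,:640]
    p=cv2.undistortPoints(np.stack([u,v],-1).reshape(-1,1,2).astype(np.float64),K(c),np.array(c['dist'])).reshape(480,640,2)
    X=np.dstack([p[...,0]*d,p[...,1]*d,d]); return (X-c['t'])@c['R']
def proj(n,P,c=None):
    c=c or arm.camera_params(n); return cv2.projectPoints(np.array(P,float).reshape(-1,3),cv2.Rodrigues(c['R'])[0],np.array(c['t']),K(c),np.array(c['dist']))[0].reshape(-1,2)
E
python3 - <<'E'
from h import *
for n in ("side","top"):
    d=np.load(f"pics/{n}0d.npy"); P=cloud(n,d); im=cv2.imread(f"pics/{n}0.png")
    for q in ("tester","can","cradle_mouth","jar_mid","lamp_mid","dowel_center"):
        for r in arm.regions_of(q,n)[:3]:
            m=r['pixels']&(d>0); X=P[m]
            print(n,q,round(r['confidence'],2),np.round(r['box']),m.sum(),np.round(np.median(X,0),3),np.round(np.percentile(X,[2,98],axis=0),3).tolist())
im=cv2.imread("pics/side0.png")[300:410,270:420]; cv2.imwrite("pics/c1.png",cv2.resize(im,None,fx=5,fy=5,interpolation=2))
im=cv2.imread("pics/top0.png")[190:310,210:400]; cv2.imwrite("pics/c2.png",cv2.resize(im,None,fx=4,fy=4,interpolation=2))
E
```

```text
side tester 0.96 [362. 323. 376. 363.] 401 [ 0.461 -0.33   0.12 ] [[0.451, -0.34, 0.076], [0.48, -0.312, 0.166]]
side tester 0.57 [296. 320. 322. 388.] 1030 [ 0.33  -0.273  0.139] [[0.318, -0.282, 0.021], [0.351, -0.251, 0.207]]
side can 0.55 [260. 228. 348. 304.] 2576 [ 0.503 -0.014  0.078] [[0.474, -0.046, 0.013], [0.607, 0.242, 0.113]]
side cradle_mouth 0.81 [343. 346. 393. 398.] 1884 [ 0.449 -0.347  0.059] [[0.414, -0.377, 0.005], [0.506, -0.277, 0.078]]
side jar_mid 0.88 [424. 299. 464. 356.] 1778 [ 0.674 -0.346  0.088] [[0.654, -0.37, 0.006], [0.725, -0.3, 0.128]]
side lamp_mid 0.82 [233. 170. 275. 212.] 1390 [0.598 0.488 0.044] [[0.542, 0.438, 0.004], [0.666, 0.553, 0.144]]
side dowel_center 0.73 [347. 227. 382. 263.] 282 [0.778 0.093 0.018] [[0.77, 0.018, 0.006], [0.789, 0.194, 0.024]]
top tester 0.74 [437. 298. 464. 321.] 378 [ 0.332 -0.245  0.182] [[0.316, -0.269, 0.082], [0.354, -0.235, 0.21]]
top tester 0.73 [460. 257. 479. 269.] 166 [ 0.46  -0.311  0.133] [[0.45, -0.324, 0.077], [0.472, -0.303, 0.167]]
top can 0.79 [237. 207. 359. 269.] 2523 [0.528 0.121 0.101] [[0.473, -0.036, 0.002], [0.607, 0.256, 0.115]]
top cradle_mouth 0.68 [435. 246. 484. 287.] 1226 [ 0.451 -0.3    0.07 ] [[0.412, -0.359, 0.001], [0.514, -0.265, 0.081]]
top lamp_mid 0.91 [123. 190. 179. 248.] 1868 [0.598 0.501 0.049] [[0.544, 0.447, 0.014], [0.658, 0.556, 0.148]]
top dowel_center 0.67 [266. 150. 332. 159.] 493 [0.78  0.116 0.019] [[0.771, 0.028, 0.007], [0.793, 0.2, 0.027]]
```

View pics/c1.png

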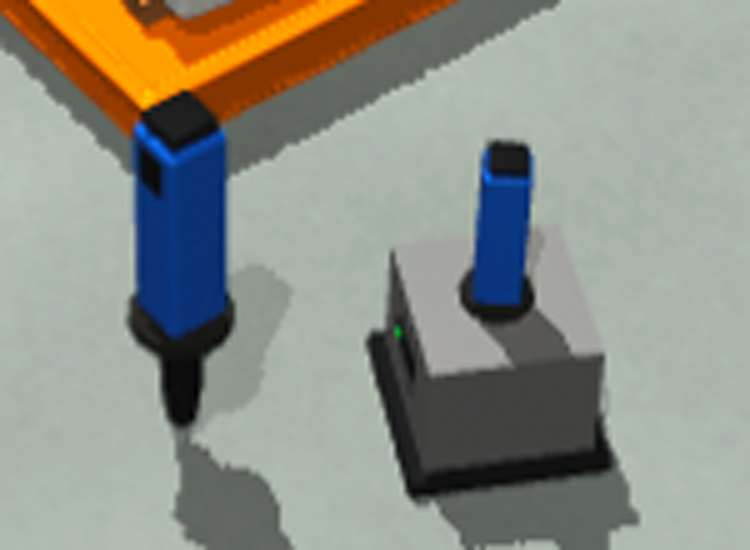

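View pics/c2.png

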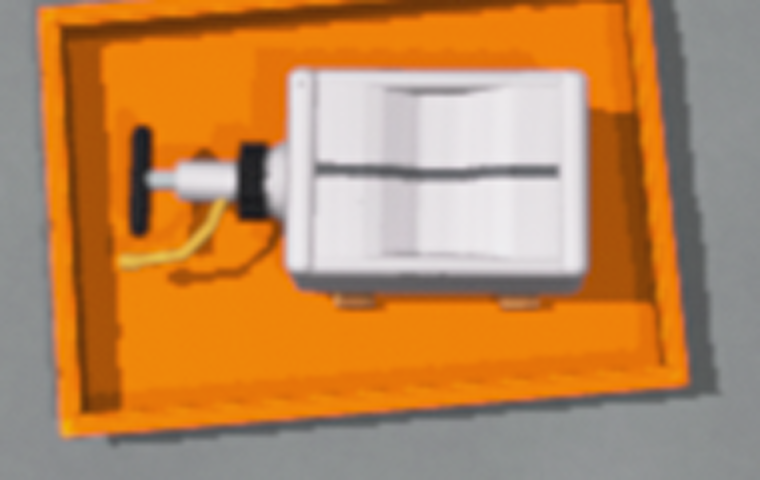

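The crop confirms it: the one in the cradle has the thin (about 22 mm) handle with its top at about 0.166 m. The large one is free-standing. The can lies with its pump towards +y. I'll move above the can for a wrist look.

>>> {"name": "servo_tool", "arguments": {
  "moves": [
    [-1, 3, -4, 3, 0.07],
    [-1, 7, -8, 6, 0.14],
    [-1, 10, -12.5, 9, 0.2],
    [-1, 13, -17, 11, 0.27],
    [-1, 16, -21, 13, 0.35]
  ]
}}

```text
time_s: 1.38
ee_pos: [0.363, 0.3533, 0.3537]
ee_rot: [-0.014, 3.141, 0.001]
force: [0.8, 0.3, -1.3]
grip_width: 0.0875
```

>>> {"name": "servo_tool", "arguments": {
  "moves": [
    [-1, 4, -5, 0, 0],
    [-1, 8, -10, 0, 0],
    [-1, 12, -15, 0, 0],
    [-1, 16, -20, 0, 0],
    [-1, 20, -25, 0, 0]
  ]
}}

```text
time_s: 2.0
ee_pos: [0.5582, 0.1088, 0.3539]
ee_rot: [-0.013, 3.14, 0.001]
force: [0.8, 0.2, -0.2]
grip_width: 0.0878
```

>>> {"name": "servo_tool", "arguments": {
  "moves": [
    [-1, 2, -3, 0, 0],
    [-1, 2, -3, 0, 0],
    [-1, 2, -3, 0, 0],
    [-1, 2, -3, 0, 0],
    [-1, 2, -3, 0, 0]
  ]
}}

```text
time_s: 2.62
ee_pos: [0.5776, 0.0799, 0.3542]
ee_rot: [-0.016, 3.14, 0.001]
force: [0.5, -0.3, -0.1]
grip_width: 0.0878
```

```bash
python3 - <<'E'
from h import *
s=arm.sense(); print(s['time_s'],s['ee_pos'],s['ee_rot'],s['force'])
c=arm.camera_params('wrist'); p,d=arm.capture('wrist'); cv2.imwrite("pics/w1.png",p[:,:,::-1]); np.save("pics/w1d.npy",d); np.save("pics/w1c.npy",c,allow_pickle=True); print(c['R'],c['t'])
E
```

```text
2.625 [0.57763444 0.0798572  0.35420793] [-1.57122425e-02  3.13988992e+00  1.31634695e-03] [ 0.49821468 -0.25446497 -0.08815904]
[[-1.00951083e-02  9.99949007e-01  2.67045144e-04]
 [ 9.69151091e-01  9.71841403e-03  2.46275691e-01]
 [ 2.46260538e-01  2.74498686e-03 -9.69199779e-01]] [-0.07553767 -0.62327685  0.37341936]
```

View pics/w1.png

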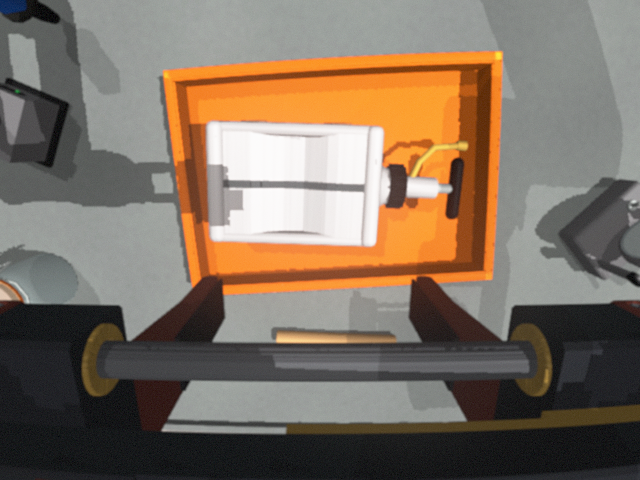

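The can is at (205-383, 120-245), with the weld from (222,183) to (365,188) and the dent left of centre. Next, the weld line and height profile.

```bash
cat > weld.py <<'E'
from h import *
def weld(tag,name,box,dumb=False):
    im=cv2.imread(f"pics/{tag}.png"); d=np.load(f"pics/{tag}d.npy")
    c=np.load(f"pics/{tag}c.npy",allow_pickle=True).item() if name=='wrist' else arm.camera_params(name)
    P=cloud(name,d,c); g=im.max(2); m=np.zeros_like(g,bool); l,t,r,b=box; 
    # dark relative to column median
    sub=g[t:b,l:r].astype(float)
    m[t:b,l:r]=(sub<0.7*np.median(sub,0))&(d[t:b,l:r]>0)
    return im,d,P,m
E
python3 - <<'E'
from weld import *
im,d,P,m=weld('w1','wrist',(224,170,366,200))
X=P[m]; print(m.sum())
v,u=np.nonzero(m)
# per column centroid
cs=[];
for x in range(226,364,1):
    k=u==x
    if k.sum()>=2: cs.append(X[k].mean(0))
cs=np.array(cs); 
A=np.polyfit(cs[:,1],cs[:,0],1); res=cs[:,0]-np.polyval(A,cs[:,1])
k=abs(res)<0.003; A=np.polyfit(cs[k,1],cs[k,0],1); print("x=a*y+b",A,res.std(), "yrange",cs[:,1].min(),cs[:,1].max())
for yy in np.arange(-.05,.14,.006):
    k=abs(cs[:,1]-yy)<.003
    if k.any(): print(round(yy,3),np.round(cs[k].mean(0),4),np.round(cs[k,2].std(),4),round(np.interp(0,[0],[0]),1))
# can outline: points with z>0.08 near
M=(P[...,2]>0.085)&(P[...,2]<.13)&(P[...,0]>.4)&(P[...,0]<.66)&(P[...,1]>-.08)&(P[...,1]<.16)&(im.min(2)>120)
M=cv2.morphologyEx(M.astype(np.uint8),cv2.MORPH_OPEN,np.ones((5,5)))>0
R=cv2.minAreaRect(P[M][:,:2].astype(np.float32)*1000); print(R, cv2.boxPoints(R))
# z of rings
for y0 in np.arange(-.06,.15,.004):
    k=M&(abs(P[...,1]-y0)<.002)&(abs(P[...,0]-.53)<.03)
    if k.sum()>5: print(round(y0,3),k.sum(),round(np.median(P[k][:,2]),4))
k=(P[...,2]<.03)&(im[...,2]>200)&(im[...,0]<40); print('pan floor',np.median(P[k][:,2]))
E
```

```text
880
x=a*y+b [0.02333793 0.54548364] 0.000273558704744705 yrange -0.018274998979399208 0.1320946382548157
-0.02 [ 0.5447 -0.0178  0.1078] 0.0001 0.0
-0.014 [ 0.5452 -0.0139  0.1078] 0.0005 0.0
-0.008 [ 0.545  -0.0086  0.1079] 0.0004 0.0
-0.002 [ 0.5457 -0.0011  0.1074] 0.0005 0.0
0.004 [0.5457 0.0043 0.1078] 0.0003 0.0
0.01 [0.5457 0.0103 0.1073] 0.0005 0.0
0.016 [0.5457 0.0162 0.1063] 0.0006 0.0
0.022 [0.5458 0.022  0.1047] 0.0008 0.0
0.028 [0.5462 0.0278 0.1025] 0.0007 0.0
0.034 [0.5467 0.0342 0.0995] 0.0007 0.0
0.04 [0.5468 0.0401 0.0975] 0.0006 0.0
0.046 [0.5464 0.0462 0.0959] 0.0003 0.0
0.052 [0.5468 0.0524 0.0961] 0.0004 0.0
0.058 [0.5468 0.058  0.0959] 0.0002 0.0
0.064 [0.5468 0.0636 0.096 ] 0.0003 0.0
0.07 [0.5472 0.0699 0.0972] 0.0008 0.0
0.076 [0.5469 0.0761 0.0997] 0.0006 0.0
0.082 [0.5476 0.0822 0.102 ] 0.0007 0.0
0.088 [0.5474 0.0883 0.1046] 0.0006 0.0
0.094 [0.5473 0.0937 0.1064] 0.0005 0.0
0.1 [0.548  0.0997 0.1077] 0.0006 0.0
0.106 [0.5481 0.1058 0.1079] 0.0001 0.0
0.112 [0.5479 0.1118 0.1084] 0.0002 0.0
0.118 [0.5482 0.1178 0.1082] 0.0003 0.0
0.124 [0.5484 0.1238 0.10
[... 387 characters left out ...]
072
-0.008 187 0.107
-0.004 189 0.1072
0.0 190 0.1072
0.004 203 0.1072
0.008 197 0.1071
0.012 205 0.1065
0.016 210 0.1057
0.02 196 0.1048
0.024 214 0.1034
0.028 210 0.1017
0.032 208 0.1
0.036 192 0.0985
0.04 201 0.0971
0.044 216 0.0956
0.048 170 0.0954
0.052 213 0.0954
0.056 193 0.0954
0.06 189 0.0954
0.064 218 0.0952
0.068 151 0.0956
0.072 200 0.0972
0.076 160 0.0988
0.08 190 0.1004
0.084 190 0.1021
0.088 180 0.1038
0.092 190 0.1053
0.096 191 0.1062
0.1 200 0.1071
0.104 202 0.1075
0.108 197 0.1075
0.112 203 0.1077
0.116 204 0.1077
0.12 197 0.1077
0.124 203 0.1078
0.128 208 0.1077
0.132 209 0.1078
0.136 219 0.1099
0.14 211 0.1113
0.144 198 0.1112
0.148 192 0.11
pan floor 0.003323749923368567
```

>>> {"name": "servo_tool", "arguments": {
  "moves": [
    [-1, -1, -6, 0, 0],
    [-1, -2, -12, 0, 0],
    [-1, -3, -18, 0, 0],
    [-1, -3, -24, 0, 0],
    [-1, -3, -30, 0, 0]
  ]
}}

```text
time_s: 3.3
ee_pos: [0.5475, -0.2216, 0.3547]
ee_rot: [-0.017, 3.139, 0.001]
force: [0.8, -1.3, 0.1]
grip_width: 0.088
```

>>> {"name": "servo_tool", "arguments": {
  "moves": [
    [-1, 0, -6, -2, 0],
    [-1, 0, -9, -3, 0],
    [-1, 0, -9, -3, 0],
    [-1, 0, -9, -3, 0],
    [-1, 0, -9, -3, 0]
  ]
}}

```text
time_s: 3.92
ee_pos: [0.548, -0.3101, 0.3255]
ee_rot: [-0.019, 3.138, 0.0]
force: [0.1, -0.0, 1.1]
grip_width: 0.0879
```

```bash
python3 - <<'E'
from weld import *
s=arm.sense(); print(s['time_s'],s['ee_pos'],s['ee_rot'],s['force'],s['joint_pos'])
c=arm.camera_params('wrist'); p,d=arm.capture('wrist'); cv2.imwrite("pics/w2.png",p[:,:,::-1]); np.save("pics/w2d.npy",d); np.save("pics/w2c.npy",c,allow_pickle=True)
P=cloud('wrist',d,c)
for q in ("tester","cradle_mouth"):
  for r in arm.regions_of(q,'wrist')[:3]:
    m=r['pixels']&(d>0); print(q,r['confidence'],r['box'],np.round(np.percentile(P[m],[2,50,98],axis=0),3).tolist())
# top cam weld check
im,d,P,m=weld('top0','top',(282,222,356,242)); v,u=np.nonzero(m); X=P[m]
k=X[:,2]>.09; X=X[k];A=np.polyfit(X[:,1],X[:,0],1); print('top weld',A,X[:,1].min(),X[:,1].max(),len(X),np.median(X[X[:,1]>.11][:,2]))
im,d,P,m=weld('side0','side',(270,230,350,300)); 
E
```

```text
3.925 [ 0.54800606 -0.31008848  0.3255335 ] [-1.94409298e-02  3.13789926e+00  4.14376133e-04] [ 0.09968965 -0.01214674  1.06904111] [-0.62601218  0.33081253  1.29902622  0.0023645   1.50897919 -2.2093422 ]
tester 0.85 [287.9, 120.7, 322.1, 153.7] [[0.458, -0.332, 0.079], [0.469, -0.319, 0.163], [0.481, -0.306, 0.166]]
tester 0.83 [344.0, 0.1, 396.2, 36.3] [[0.334, -0.281, 0.001], [0.354, -0.262, 0.094], [0.361, -0.238, 0.142]]
cradle_mouth 0.66 [258.1, 91.7, 356.9, 189.0] [[0.425, -0.366, 0.008], [0.47, -0.319, 0.074], [0.515, -0.273, 0.076]]
cradle_mouth 0.36 [517.3, 147.6, 639.7, 277.4] [[0.476, -0.042, 0.02], [0.539, -0.039, 0.096], [0.609, 0.059, 0.112]]
top weld [0.01836904 0.54326745] -0.01954447802262497 0.1332555348906615 173 0.1071471163211152
```

View pics/w2.png

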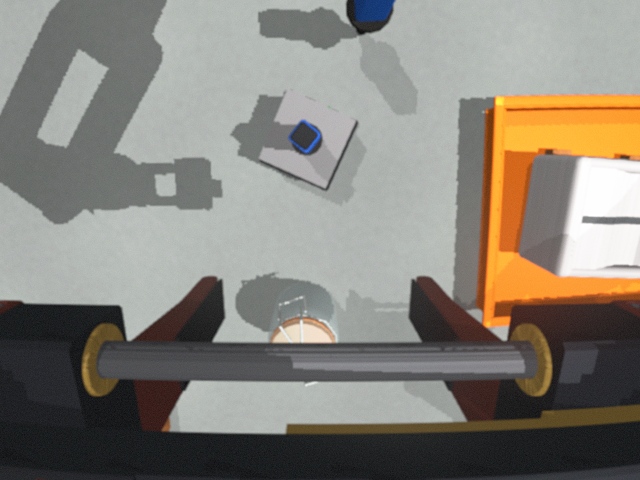

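The tester is upright in the cradle at (305,137), rotated relative to the gripper. Now its exact centre and yaw.

```bash
python3 - <<'E'
from weld import *
c=np.load("pics/w2c.npy",allow_pickle=True).item(); d=np.load("pics/w2d.npy"); P=cloud('wrist',d,c); im=cv2.imread("pics/w2.png")
def rect(M,n): 
    R=cv2.minAreaRect(P[M][:,:2].astype(np.float32)*1000); print(n,M.sum(),R,'z',np.round(np.percentile(P[M][:,2],[5,50,95]),4))
reg=(abs(P[...,0]-.469)<.06)&(abs(P[...,1]+.319)<.06)
rect(reg&(P[...,2]>.162),'captop'); rect(reg&(P[...,2]>.15),'upper')
M=cv2.morphologyEx((reg&(abs(P[...,2]-.0745)<.006)).astype(np.uint8),cv2.MORPH_OPEN,np.ones((3,3)))>0; rect(M,'cradle')
d=np.load("pics/top0d.npy"); P=cloud('top',d); reg=(abs(P[...,0]-.469)<.06)&(abs(P[...,1]+.319)<.06)
rect(reg&(P[...,2]>.158),'captop-topcam')
M=cv2.morphologyEx((reg&(abs(P[...,2]-.0745)<.006)).astype(np.uint8),cv2.MORPH_OPEN,np.ones((3,3)))>0; rect(M,'cradle topcam')
cr=im[80:200,240:380]; cv2.imwrite("pics/c3.png",cv2.resize(cr,None,fx=5,fy=5,interpolation=2))
E
```

```text
captop 68326 ((519.9746704101562, -316.8128967285156), (95.92755889892578, 88.82579040527344), 46.47227096557617) z [0.4173 0.4319 0.4866]
upper 68529 ((518.4271850585938, -315.535400390625), (97.8656005859375, 90.9756088256836), 48.02457046508789) z [0.4169 0.4318 0.4866]
cradle 4857 ((468.219970703125, -320.6422119140625), (80.76959228515625, 80.64981079101562), 66.51272583007812) z [0.073  0.0743 0.0758]
captop-topcam 66 ((463.88775634765625, -317.037353515625), (21.439525604248047, 19.805864334106445), 50.73554992675781) z [0.1589 0.1628 0.1672]
cradle topcam 579 ((464.7839660644531, -317.1590576171875), (80.81704711914062, 80.98957824707031), 67.167236328125) z [0.0697 0.0737 0.0789]
```

View pics/c3.png

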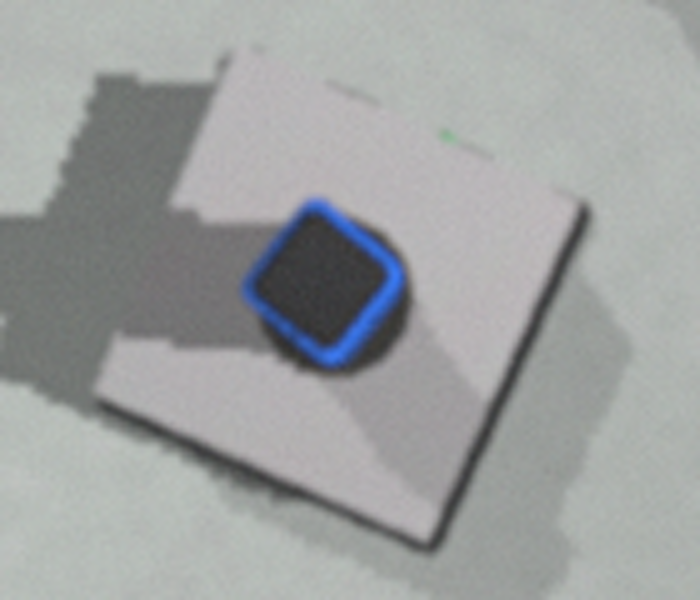

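```bash
cat > meas.py <<'E'
from weld import *
def tester_cradle(P,tag,ref=(.466,-.319)):
    def rect(M,n):
        if M.sum()<10: print(tag,n,'few',M.sum()); return
        R=cv2.minAreaRect(P[M][:,:2].astype(np.float32)*1000); print(tag,n,M.sum(),np.round(R[0],1),np.round(R[1],1),round(R[2],1),'z',np.round(np.median(P[M][:,2]),4))
    reg=(abs(P[...,0]-ref[0])<.06)&(abs(P[...,1]-ref[1])<.06)
    for lo in (.157,.161,.163):rect(reg&(P[...,2]>lo)&(P[...,2]<.18),'cap%g'%lo)
    M=cv2.morphologyEx((reg&(abs(P[...,2]-.0745)<.006)).astype(np.uint8),cv2.MORPH_OPEN,np.ones((3,3)))>0; rect(M,'cradle')
E
python3 - <<'E'
from meas import *
for n in ('wrist','top','side'):
    t={'wrist':'w2'}.get(n,n+'0')
    c=np.load("pics/w2c.npy",allow_pickle=True).item() if n=='wrist' else None
    tester_cradle(cloud(n,np.load(f"pics/{t}d.npy"),c),n)
E
```

```text
wrist cap0.157 567 [ 468.  -320.6] [20.7 21.3] 53.0 z 0.1639
wrist cap0.161 469 [ 468.  -320.5] [18.2 18.2] 52.2 z 0.1641
wrist cap0.163 420 [ 468.1 -320.6] [17.9 18. ] 53.6 z 0.1642
wrist cradle 4857 [ 468.2 -320.6] [80.8 80.6] 66.5 z 0.0743
top cap0.157 67 [ 463.9 -317. ] [21.4 19.8] 50.7 z 0.1628
top cap0.161 48 [ 464.2 -317.4] [18.1 19.1] 56.1 z 0.1644
top cap0.163 32 [ 463.9 -316.3] [17.  17.7] 42.4 z 0.1656
top cradle 579 [ 464.8 -317.2] [80.8 81. ] 67.2 z 0.0737
side cap0.157 73 [ 467.  -324.4] [22.7 21.5] 42.7 z 0.1635
side cap0.161 54 [ 466.8 -323.2] [22.4 17.5] 51.1 z 0.1642
side cap0.163 42 [ 466.5 -324.7] [18.3 17.8] 41.8 z 0.1648
side cradle 816 [ 467.1 -324.1] [86.6 82.2] 67.1 z 0.0744
```

>>> {"name": "servo_tool", "arguments": {
  "moves": [
    [-1, -0.5, -1.5, -1, -0.17],
    [-1, -1, -3, -2, -0.34],
    [-1, -1.5, -4.5, -3.5, -0.51],
    [-1, -2, -6, -5, -0.68],
    [-1, -2, -6, -5, -0.68]
  ]
}}

```text
time_s: 4.7
ee_pos: [0.5272, -0.3703, 0.2743]
ee_rot: [1.028, 2.967, -0.001]
force: [-0.1, -0.6, -0.0]
grip_width: 0.0879
```

```bash
python3 - <<'E'
from meas import *
s=arm.sense(); print(s['time_s'],s['ee_pos'],s['ee_rot'],np.abs(s['joint_vel']).max())
c=arm.camera_params('wrist'); p,d=arm.capture('wrist'); cv2.imwrite("pics/w3.png",p[:,:,::-1]); np.save("pics/w3d.npy",d); np.save("pics/w3c.npy",c,allow_pickle=True)
tester_cradle(cloud('wrist',d,c),'w3'); print(c['R'][0])
E
```

```text
4.7 [ 0.52718969 -0.37030146  0.27430444] [ 1.02804767e+00  2.96737938e+00 -5.01790784e-04] 0.06745100656640535
w3 cap0.157 801 [ 468.6 -320.6] [21.2 21.3] 51.7 z 0.1639
w3 cap0.161 672 [ 468.1 -320.2] [17.9 18.2] 51.8 z 0.1641
w3 cap0.163 589 [ 468.1 -320.3] [17.8 18. ] 51.8 z 0.1642
w3 cradle 6253 [ 468.2 -320.6] [81.  80.8] 66.6 z 0.0743
[ 6.18628711e-01  7.85683376e-01 -3.86835856e-04]
```

View pics/w3.png

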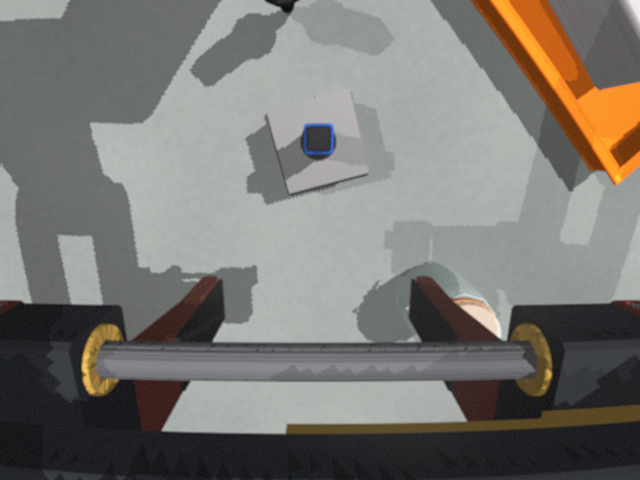

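The wrist readings agree from both yaws (468.2, -320.5 mm), and the jaws now line up with the handle flats (51.8°). Moving over it and down.

>>> {"name": "servo_tool", "arguments": {
  "moves": [
    [-1, -2.9, 2.4, 0, 0],
    [-1, -5.9, 5.0, 0, 0],
    [-1, -5.9, 5.0, 0, 0],
    [-1, -5.9, 5.0, 0, 0],
    [-1, -5.9, 5.0, -3, 0]
  ]
}}

```text
time_s: 5.38
ee_pos: [0.4718, -0.3221, 0.2478]
ee_rot: [1.019, 2.962, -0.005]
force: [-0.4, 0.2, -0.0]
grip_width: 0.0879
```

>>> {"name": "servo_tool", "arguments": {
  "moves": [
    [-1, -0.35, 0.16, -2, 0],
    [-1, -0.35, 0.16, -4, 0],
    [-1, -0.35, 0.16, -6, 0],
    [-1, -0.35, 0.16, -6, 0],
    [-1, -0.35, 0.16, -6, 0]
  ]
}}

```text
time_s: 6.0
ee_pos: [0.4693, -0.3212, 0.1885]
ee_rot: [1.018, 2.961, -0.006]
force: [0.5, 0.3, -0.5]
grip_width: 0.0878
```

>>> {"name": "servo_tool", "arguments": {
  "moves": [
    [-1, -0.1, 0.07, -2.5, 0],
    [-1, -0.1, 0.07, -5, 0],
    [-1, -0.1, 0.07, -7, 0],
    [-1, -0.1, 0.07, -8.5, 0],
    [-1, -0.1, 0.07, -8.5, 0]
  ]
}}

```text
time_s: 6.62
ee_pos: [0.4682, -0.3204, 0.1032]
ee_rot: [1.018, 2.962, -0.005]
force: [0.3, -1.2, -0.0]
grip_width: 0.0883
```

>>> {"name": "servo_tool", "arguments": {
  "moves": [
    [0, 0, 0, 0, 0],
    [0.5, 0, 0, 0, 0],
    [1, 0, 0, 0, 0],
    [1, 0, 0, 0, 0],
    [1, 0, 0, 0, 0]
  ]
}}

```text
time_s: 7.25
ee_pos: [0.4682, -0.3205, 0.1033]
ee_rot: [1.018, 2.961, -0.005]
force: [0.2, -0.6, 0.5]
grip_width: 0.0415
```

>>> {"name": "servo_tool", "arguments": {
  "moves": [
    [1, 0, 0, 0, 0],
    [1, 0, 0, 0, 0],
    [1, 0, 0, 0, 0],
    [1, 0, 0, 0, 0],
    [1, 0, 0, 0, 0]
  ]
}}

```text
time_s: 7.88
ee_pos: [0.4682, -0.3206, 0.1033]
ee_rot: [1.018, 2.961, -0.006]
force: [-0.9, -1.5, 0.7]
grip_width: 0.0218
```

```bash
python3 - <<'E'
from h import *
s=arm.sense(); print(s)
c=arm.camera_params('wrist'); p,d=arm.capture('wrist'); cv2.imwrite("pics/w4.png",p[:,:,::-1])
p,d=arm.capture('side'); cv2.imwrite("pics/s4.png",cv2.resize(p[270:430,260:460,::-1],None,fx=4,fy=4))
E
```

```text
{'time_s': 7.875, 'joint_pos': array([-7.22547300e-01,  4.41489648e-01,  1.71895587e+00,  6.53126025e-04,
        9.70292370e-01, -1.63162894e+00]), 'joint_vel': array([ 6.44685793e-04,  3.43389278e-04, -8.25168072e-04, -5.99286852e-06,
       -3.62041824e-03,  1.44436201e-03]), 'tau': array([ 8.02250449e-01, -5.07403207e+01, -2.09488910e+01,  4.64941682e-01,
        1.02378877e-01,  3.80699625e-03]), 'ee_pos': array([ 0.46820177, -0.3206341 ,  0.10331874]), 'ee_rot': array([ 1.01777313,  2.96133079, -0.00570525]), 'force': array([-0.8894369 , -1.45540285,  0.66134188]), 'wrist_torque': array([-0.2868882 ,  0.24481913, -0.04645806]), 'grip_width': 0.02181674976683198}
```

View pics/s4.png

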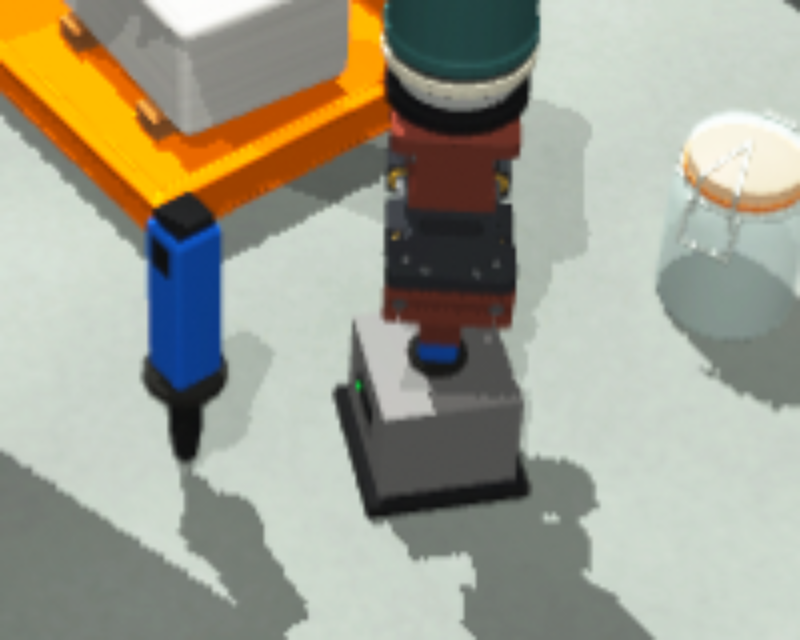

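View pics/w4.png

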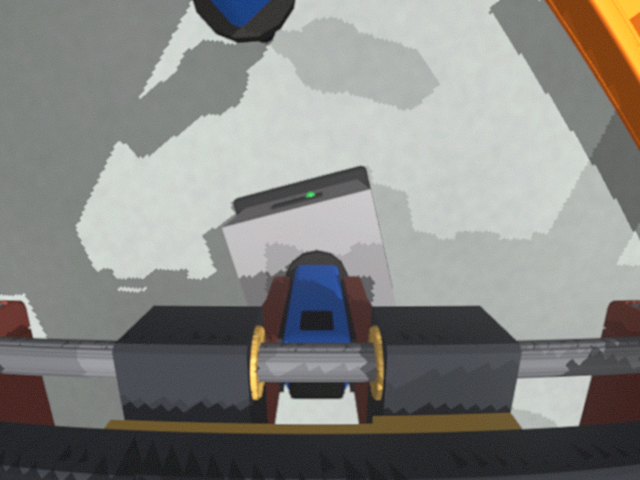

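Gripped at 21.8 mm opening with the collar still seated. The tip is about 85.7 mm below the TCP. Lift straight up, then transit.

>>> {"name": "servo_tool", "arguments": {
  "moves": [
    [1, 0, 0, 2, 0],
    [1, 0, 0, 5, 0],
    [1, 0, 0, 9, 0],
    [1, 0, 0, 13, 0],
    [1, 0, 0, 16, 0]
  ]
}}

```text
time_s: 8.6
ee_pos: [0.4684, -0.3203, 0.2648]
ee_rot: [1.017, 2.961, -0.005]
force: [0.2, -0.5, -1.6]
grip_width: 0.0223
```

>>> {"name": "servo_tool", "arguments": {
  "moves": [
    [1, 0.8, 4, 0.5, 0],
    [1, 1.8, 9, 0.5, 0],
    [1, 2.8, 15, 0.5, 0],
    [1, 3.8, 20.5, 0.5, 0],
    [1, 4.8, 26, 0.5, 0]
  ]
}}

```text
time_s: 9.22
ee_pos: [0.5161, -0.0581, 0.2695]
ee_rot: [1.018, 2.961, -0.004]
force: [0.5, -0.1, -1.9]
grip_width: 0.0213
```

>>> {"name": "servo_tool", "arguments": {
  "moves": [
    [1, 1, 5, 0, 0],
    [1, 2, 10, 0, 0],
    [1, 2.6, 14, 0, 0],
    [1, 3.2, 18, 0, 0],
    [1, 3.2, 18, 0, 0]
  ]
}}

```text
time_s: 9.85
ee_pos: [0.5477, 0.1247, 0.2689]
ee_rot: [1.013, 2.964, -0.003]
force: [0.3, -0.7, -2.0]
grip_width: 0.0217
```

```bash
python3 - <<'E'
from h import *
s=arm.sense(); print(s['time_s'],s['ee_pos'],s['ee_rot'],s['force'],s['grip_width'])
for n in ('wrist','side','top'):
    c=arm.camera_params(n); p,d=arm.capture(n); cv2.imwrite(f"pics/{n}5.png",p[:,:,::-1]); np.save(f"pics/{n}5d.npy",d); np.save(f"pics/{n}5c.npy",c,allow_pickle=True)
E
```

```text
9.85 [0.54770018 0.12470123 0.26894911] [ 1.01321760e+00  2.96420564e+00 -2.88085576e-03] [ 0.3303621  -0.66573489 -1.98359135] 0.021676097135017204
```

View pics/wrist5.png

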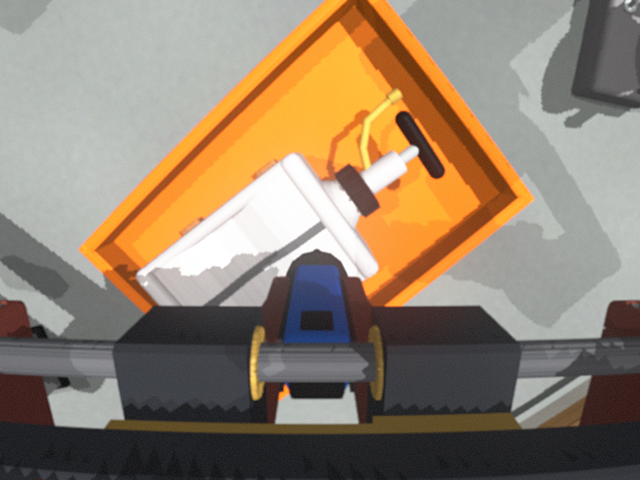

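View pics/side5.png

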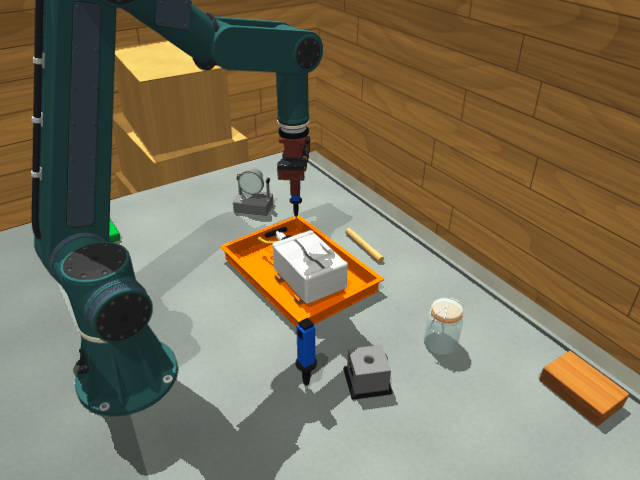

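The tester hangs upright at (296,205) in the side view. The wrist sees the weld from (325,228) to (205,305). I'll check the weld line from this yaw too.

```bash
python3 - <<'E'
from h import *
c=np.load("pics/wrist5c.npy",allow_pickle=True).item(); d=np.load("pics/wrist5d.npy"); im=cv2.imread("pics/wrist5.png"); P=cloud('wrist',d,c)
g=im.max(2).astype(float); 
bh=cv2.morphologyEx(g,cv2.MORPH_BLACKHAT,np.ones((25,25)))
m=(bh>60)&(P[...,2]>.09)&(P[...,2]<.12)&(abs(P[...,0]-.546)<.015)&(P[...,1]<.128)
m[250:,265:]=False
X=P[m]; print(m.sum())
for y in np.arange(.0,.13,.01):
    k=abs(X[:,1]-y)<.005
    if k.sum()>4: print(round(y,3),k.sum(),np.round(X[k].mean(0),4),'pred',round(.02334*X[k][:,1].mean()+.54548,4), np.round(np.percentile(X[k][:,0],[5,95]),4))
# tester nose in side view
for n in('side','top'):
    d=np.load(f"pics/{n}5d.npy"); Q=cloud(n,d); k=(abs(Q[...,0]-.548)<.03)&(abs(Q[...,1]-.124)<.03)&(Q[...,2]>.175)&(Q[...,2]<.245)
    X=Q[k]; print(n,k.sum())
    for z in np.arange(.18,.245,.01):
        q=abs(X[:,2]-z)<.005
        if q.any(): print(round(z,3),q.sum(),np.round(X[q].mean(0),4))
E
```

```text
914
0.0 42 [0.5439 0.0018 0.1075] pred 0.5455 [0.5416 0.5475]
0.01 89 [0.5457 0.0103 0.1071] pred 0.5457 [0.5421 0.5493]
0.02 100 [0.546  0.0203 0.1051] pred 0.546 [0.5422 0.5497]
0.03 96 [0.546  0.0301 0.1014] pred 0.5462 [0.5424 0.5497]
0.04 96 [0.5463 0.0399 0.0973] pred 0.5464 [0.5426 0.5499]
0.05 82 [0.5466 0.0501 0.0957] pred 0.5466 [0.543  0.5502]
0.06 75 [0.5465 0.0596 0.0957] pred 0.5469 [0.5431 0.5499]
0.07 9 [0.5439 0.0661 0.0957] pred 0.547 [0.5428 0.5455]
0.09 28 [0.5455 0.0921 0.1059] pred 0.5476 [0.5439 0.5478]
0.1 86 [0.5477 0.1002 0.1075] pred 0.5478 [0.5444 0.5512]
0.11 91 [0.5481 0.11   0.108 ] pred 0.548 [0.5449 0.5514]
0.12 94 [0.5483 0.1201 0.1081] pred 0.5483 [0.5449 0.5517]
side 83
0.18 1 [0.5475 0.1252 0.1835]
0.19 5 [0.5461 0.1195 0.191 ]
0.2 7 [0.5451 0.1193 0.1991]
0.21 15 [0.5438 0.1177 0.2094]
0.22 17 [0.5439 0.1183 0.2194]
0.23 13 [0.5444 0.118  0.229 ]
0.24 25 [0.5439 0.1142 0.2424]
top 0
```

The weld line is confirmed within 0.3 mm. Descend above the start, then touch down.

>>> {"name": "servo_tool", "arguments": {
  "moves": [
    [1, 0.07, 0, -2, 0],
    [1, 0.07, 0, -4, 0],
    [1, 0.07, 0, -6, 0],
    [1, 0.07, 0, -6.7, 0],
    [1, 0.07, 0, -6.7, 0]
  ]
}}

```text
time_s: 10.62
ee_pos: [0.548, 0.1207, 0.2019]
ee_rot: [1.02, 2.962, -0.006]
force: [-0.1, 0.2, -1.9]
grip_width: 0.0219
```

>>> {"name": "servo_tool", "arguments": {
  "moves": [
    [1, 0.03, 0.35, 0, 0],
    [1, 0.03, 0.35, 0, 0],
    [1, 0.03, 0.35, 0, 0],
    [1, 0.03, 0.35, 0, 0],
    [1, 0.03, 0.35, 0, 0]
  ]
}}

```text
time_s: 11.25
ee_pos: [0.5483, 0.1243, 0.202]
ee_rot: [1.02, 2.962, -0.006]
force: [-0.1, -1.1, -1.6]
grip_width: 0.0219
```

Accurate at rest. Touch down now: tip to about 3.5 mm pressed, TCP z 0.1905.

>>> {"name": "servo_tool", "arguments": {
  "moves": [
    [1, 0, 0, -0.3, 0],
    [1, 0, 0, -0.6, 0],
    [1, 0, 0, -0.9, 0],
    [1, 0, 0, -1.1, 0],
    [1, 0, 0, -1.1, 0]
  ]
}}

```text
time_s: 11.88
ee_pos: [0.5483, 0.1243, 0.1911]
ee_rot: [1.02, 2.962, -0.006]
force: [-0.9, -0.4, 1.4]
grip_width: 0.0218
```

```bash
python3 - <<'E'
from h import *
f=[]
for n in ('wrist','side'):
    p,d=arm.capture(n); s=arm.sense(); f.append(s['force']); cv2.imwrite(f"pics/{n}6.png",p[:,:,::-1])
    if n=='side': cv2.imwrite("pics/s6c.png",cv2.resize(p[160:310,220:400,::-1],None,fx=4,fy=4,interpolation=cv2.INTER_CUBIC))
print(np.array(f),s['ee_pos'])
E
```

```text
[[-0.22484918  0.44091238  1.35974331]
 [-1.19785095  0.57312479  1.34880374]] [0.54828323 0.12424924 0.1911902 ]
```

View pics/s6c.png

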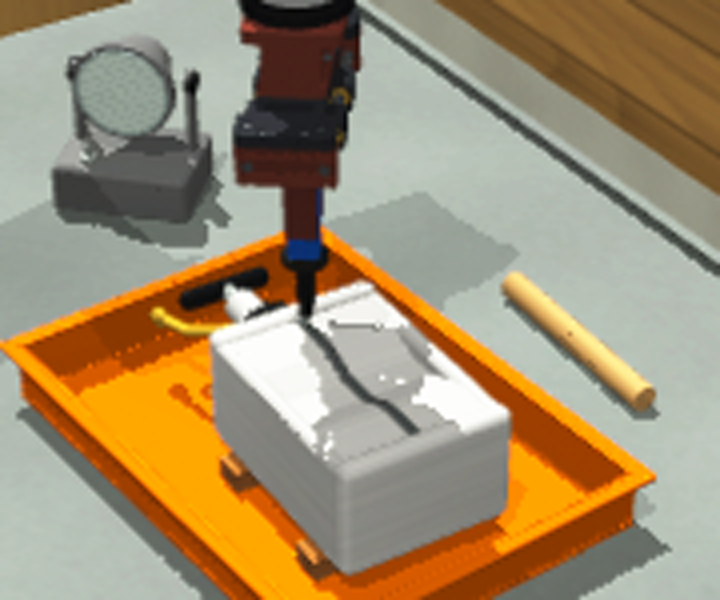

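View pics/wrist6.png

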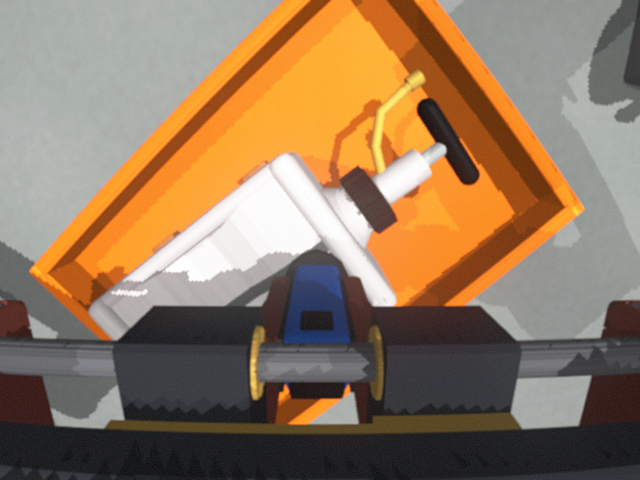

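The tip is on the weld just inside the pump-end ring, about (305,317) in the crop, pressed about 2.5 mm by force. Starting the stroke, 2 mm per row. The first call stays in the end zone to check tracking.

>>> {"name": "servo_tool", "arguments": {
  "moves": [
    [1, 0, -0.2, -0.05, 0],
    [1, -0.01, -0.4, -0.1, 0],
    [1, -0.01, -0.6, -0.1, 0],
    [1, -0.02, -0.8, -0.1, 0],
    [1, -0.02, -1.0, -0.1, 0]
  ]
}}

```text
time_s: 12.6
ee_pos: [0.5482, 0.1142, 0.1903]
ee_rot: [1.02, 2.962, -0.006]
force: [-0.1, 2.6, 1.8]
grip_width: 0.022
```

```bash
cat > tgt.py <<'E'
from h import *
ys=[-.05,.010,.016,.022,.028,.034,.040,.046,.066,.070,.076,.082,.088,.094,.100,.106,.124,.2]
zs=[.1076,.1074,.1063,.1047,.1025,.0997,.0975,.0958,.0958,.0970,.0995,.102,.1045,.1063,.1076,.1080,.1083,.1083]
s=arm.sense(); e=s['ee_pos']
q=s['joint_vel']; print('t',s['time_s'],'ee',np.round(e,4),'Fz',np.round(s['force'],1),'qd',np.round(q,3),'v~',round(abs(q[0])*np.hypot(*e[:2]),3))
print('press geom mm',round(1e3*(np.interp(e[1],ys,zs)+.0857-e[2]),1),' press force',round((s['force'][2]+1.8-1.2)/.8,1),'line err mm',round(1e3*(e[0]-.02334*e[1]-.54548),1))
for i in range(1,6):
    y=e[1]-.002*i; print(i,[round(v,2) for v in (100*(.02334*y+.54548-e[0]),-.2*i,100*(np.interp(y,ys,zs)+.0818-e[2]))])
E
python3 tgt.py
```

```text
t 12.6 ee [0.5482 0.1142 0.1903] Fz [-0.1  2.6  1.8] qd [-0.029 -0.005  0.009  0.002 -0.002 -0.029] v~ 0.016
press geom mm 3.6  press force 3.0 line err mm 0.1
1 [np.float64(-0.01), -0.2, np.float64(-0.04)]
2 [np.float64(-0.02), -0.4, np.float64(-0.04)]
3 [np.float64(-0.02), -0.6, np.float64(-0.04)]
4 [np.float64(-0.02), -0.8, np.float64(-0.05)]
5 [np.float64(-0.03), -1.0, np.float64(-0.06)]
```

>>> {"name": "servo_tool", "arguments": {
  "moves": [
    [1, -0.01, -0.25, -0.04, 0],
    [1, -0.02, -0.5, -0.04, 0],
    [1, -0.02, -0.75, -0.05, 0],
    [1, -0.03, -1.0, -0.06, 0],
    [1, -0.03, -1.25, -0.08, 0]
  ]
}}

```text
time_s: 13.22
ee_pos: [0.5479, 0.1015, 0.1895]
ee_rot: [1.02, 2.962, -0.006]
force: [0.0, 2.0, 2.4]
grip_width: 0.0219
```

```bash
sed -i 's/\.002\*i/.0025*i/; s/-\.2\*i/-.25*i/; s/round(v,2)/round(float(v),2)/' tgt.py; python3 tgt.py
```

```text
t 13.225 ee [0.5479 0.1015 0.1895] Fz [0.  2.  2.4] qd [-0.036 -0.002  0.009 -0.002 -0.007 -0.038] v~ 0.02
press geom mm 3.9  press force 3.8 line err mm 0.0
1 [-0.01, -0.25, -0.03]
2 [-0.01, -0.5, -0.08]
3 [-0.02, -0.75, -0.14]
4 [-0.03, -1.0, -0.21]
5 [-0.03, -1.25, -0.29]
```

>>> {"name": "servo_tool", "arguments": {
  "moves": [
    [1, -0.01, -0.25, -0.03, 0],
    [1, -0.01, -0.5, -0.08, 0],
    [1, -0.02, -0.75, -0.14, 0],
    [1, -0.03, -1.0, -0.21, 0],
    [1, -0.03, -1.25, -0.29, 0]
  ]
}}

```text
time_s: 13.85
ee_pos: [0.5476, 0.0887, 0.1865]
ee_rot: [1.02, 2.962, -0.006]
force: [-0.2, 0.8, 3.3]
grip_width: 0.0222
```

```bash
python3 tgt.py
```

```text
t 13.85 ee [0.5476 0.0887 0.1865] Fz [-0.2  0.8  3.3] qd [-0.038  0.001  0.016 -0.003 -0.016 -0.036] v~ 0.021
press geom mm 3.9  press force 4.8 line err mm 0.0
1 [-0.01, -0.25, -0.1]
2 [-0.01, -0.5, -0.2]
3 [-0.02, -0.75, -0.31]
4 [-0.02, -1.0, -0.41]
5 [-0.03, -1.25, -0.51]
```

>>> {"name": "servo_tool", "arguments": {
  "moves": [
    [1, -0.01, -0.25, -0.09, 0],
    [1, -0.01, -0.5, -0.18, 0],
    [1, -0.02, -0.75, -0.28, 0],
    [1, -0.02, -1.0, -0.37, 0],
    [1, -0.03, -1.25, -0.47, 0]
  ]
}}

```text
time_s: 14.48
ee_pos: [0.5472, 0.076, 0.1817]
ee_rot: [1.02, 2.962, -0.006]
force: [-0.1, 0.9, 1.2]
grip_width: 0.0216
```

```bash
python3 tgt.py
```

```text
t 14.475 ee [0.5472 0.076  0.1817] Fz [-0.1  0.9  1.2] qd [-0.037  0.003  0.016 -0.001 -0.021 -0.037] v~ 0.02
press geom mm 3.5  press force 2.3 line err mm -0.0
1 [-0.0, -0.25, -0.15]
2 [-0.01, -0.5, -0.25]
3 [-0.02, -0.75, -0.34]
4 [-0.02, -1.0, -0.41]
5 [-0.03, -1.25, -0.41]
```

>>> {"name": "servo_tool", "arguments": {
  "moves": [
    [1, 0, -0.25, -0.12, 0],
    [1, -0.01, -0.5, -0.23, 0],
    [1, -0.02, -0.75, -0.33, 0],
    [1, -0.02, -1.0, -0.39, 0],
    [1, -0.03, -1.25, -0.4, 0]
  ]
}}

```text
time_s: 15.1
ee_pos: [0.5469, 0.0636, 0.1776]
ee_rot: [1.02, 2.962, -0.005]
force: [0.1, 2.9, 1.7]
grip_width: 0.0217
```

```bash
python3 tgt.py
```

```text
t 15.1 ee [0.5469 0.0636 0.1776] Fz [0.1 2.9 1.7] qd [-0.035 -0.004  0.005  0.009 -0.006 -0.036] v~ 0.019
press geom mm 3.9  press force 2.9 line err mm -0.1
1 [0.0, -0.25, -0.0]
2 [-0.0, -0.5, -0.0]
3 [-0.01, -0.75, -0.0]
4 [-0.02, -1.0, -0.0]
5 [-0.02, -1.25, -0.0]
```

>>> {"name": "servo_tool", "arguments": {
  "moves": [
    [1, 0, -0.25, 0, 0],
    [1, 0, -0.5, 0, 0],
    [1, -0.01, -0.75, 0, 0],
    [1, -0.02, -1.0, 0, 0],
    [1, -0.02, -1.25, 0, 0]
  ]
}}

```text
time_s: 15.72
ee_pos: [0.5466, 0.051, 0.1777]
ee_rot: [1.02, 2.962, -0.005]
force: [0.5, 1.8, 2.7]
grip_width: 0.0219
```

```bash
python3 tgt.py
```

```text
t 15.725 ee [0.5466 0.051  0.1777] Fz [0.5 1.8 2.7] qd [-0.039 -0.003  0.005 -0.003 -0.001 -0.036] v~ 0.022
press geom mm 3.8  press force 4.1 line err mm -0.0
1 [-0.0, -0.25, -0.01]
2 [-0.01, -0.5, -0.0]
3 [-0.01, -0.75, 0.07]
4 [-0.02, -1.0, 0.14]
5 [-0.03, -1.25, 0.22]
```

>>> {"name": "servo_tool", "arguments": {
  "moves": [
    [1, 0, -0.25, 0, 0],
    [1, -0.01, -0.5, 0.01, 0],
    [1, -0.01, -0.75, 0.06, 0],
    [1, -0.02, -1.0, 0.13, 0],
    [1, -0.03, -1.25, 0.21, 0]
  ]
}}

```text
time_s: 16.35
ee_pos: [0.5463, 0.0388, 0.1798]
ee_rot: [1.02, 2.963, -0.004]
force: [-0.2, 4.4, 1.7]
grip_width: 0.0218
```

```bash
python3 tgt.py
```

```text
t 16.35 ee [0.5463 0.0388 0.1798] Fz [-0.2  4.4  1.7] qd [-0.039 -0.011 -0.003 -0.001  0.013 -0.035] v~ 0.021
press geom mm 3.9  press force 2.8 line err mm -0.1
1 [0.01, -0.25, 0.09]
2 [-0.0, -0.5, 0.18]
3 [-0.01, -0.75, 0.3]
4 [-0.01, -1.0, 0.41]
5 [-0.02, -1.25, 0.51]
```

```bash
python3 - <<'E'
from h import *
p,d=arm.capture('side'); s=arm.sense(); print(s['force'],s['ee_pos'],s['wrist_torque']); cv2.imwrite("pics/s7c.png",cv2.resize(p[170:300,250:380,::-1],None,fx=5,fy=5,interpolation=cv2.INTER_CUBIC))
E
```

```text
[-0.43396893  1.06917692  2.47033778] [0.54627791 0.03823342 0.17987779] [ 0.41489799  0.04056057 -0.01405673]
```

View pics/s7c.png

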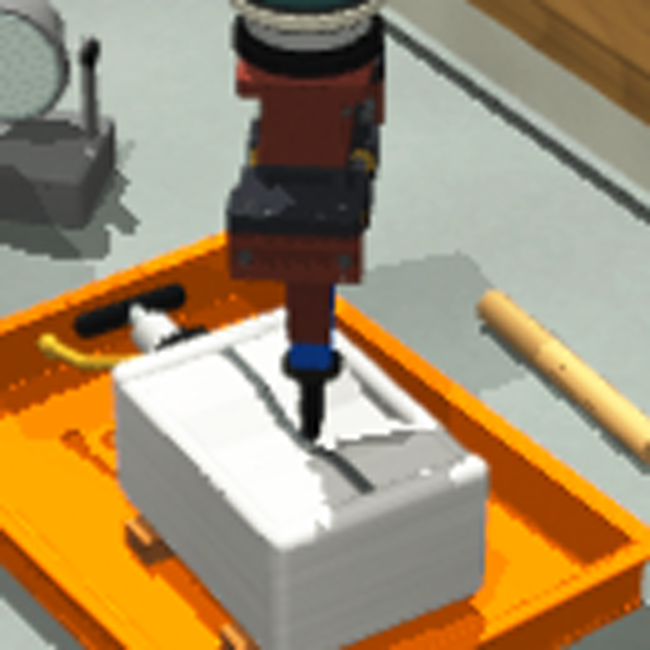

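The tip is on the weld at about (312,440) in the crop and the tester is upright. Continuing up the slope.

>>> {"name": "servo_tool", "arguments": {
  "moves": [
    [1, 0, -0.25, 0.08, 0],
    [1, 0, -0.5, 0.18, 0],
    [1, -0.01, -0.75, 0.29, 0],
    [1, -0.01, -1.0, 0.4, 0],
    [1, -0.02, -1.25, 0.5, 0]
  ]
}}

```text
time_s: 17.02
ee_pos: [0.5461, 0.0256, 0.185]
ee_rot: [1.02, 2.962, -0.005]
force: [0.2, 3.2, 1.1]
grip_width: 0.022
```

```bash
python3 tgt.py
```

```text
t 17.025 ee [0.5461 0.0256 0.185 ] Fz [0.2 3.2 1.1] qd [-0.038 -0.011 -0.006 -0.001  0.016 -0.036] v~ 0.021
press geom mm 4.1  press force 2.1 line err mm -0.0
1 [-0.0, -0.25, 0.12]
2 [-0.01, -0.5, 0.19]
3 [-0.02, -0.75, 0.26]
4 [-0.02, -1.0, 0.32]
5 [-0.03, -1.25, 0.37]
```

>>> {"name": "servo_tool", "arguments": {
  "moves": [
    [1, 0, -0.25, 0.08, 0],
    [1, -0.01, -0.5, 0.15, 0],
    [1, -0.02, -0.75, 0.22, 0],
    [1, -0.02, -1.0, 0.28, 0],
    [1, -0.03, -1.25, 0.34, 0]
  ]
}}

```text
time_s: 17.65
ee_pos: [0.5458, 0.0127, 0.1884]
ee_rot: [1.02, 2.962, -0.006]
force: [-0.8, 3.4, 1.2]
grip_width: 0.0217
```

```bash
python3 tgt.py
```

```text
t 17.65 ee [0.5458 0.0127 0.1884] Fz [-0.8  3.4  1.2] qd [-0.036 -0.008 -0.002  0.003  0.009 -0.037] v~ 0.02
press geom mm 4.2  press force 2.3 line err mm 0.1
1 [-0.01, -0.25, 0.07]
2 [-0.02, -0.5, 0.08]
3 [-0.02, -0.75, 0.08]
4 [-0.03, -1.0, 0.08]
5 [-0.04, -1.25, 0.08]
```

>>> {"name": "servo_tool", "arguments": {
  "moves": [
    [1, -0.01, -0.25, 0.04, 0],
    [1, -0.02, -0.5, 0.06, 0],
    [1, -0.02, -0.75, 0.07, 0],
    [1, -0.03, -1.0, 0.07, 0],
    [1, -0.04, -1.25, 0.07, 0]
  ]
}}

```text
time_s: 18.27
ee_pos: [0.5454, -0.0001, 0.1891]
ee_rot: [1.02, 2.962, -0.006]
force: [0.0, 1.2, 2.1]
grip_width: 0.0218
```

>>> {"name": "servo_tool", "arguments": {
  "moves": [
    [1, -0.01, -0.25, 0, 0],
    [1, -0.02, -0.5, 0, 0],
    [1, -0.02, -0.75, 0, 0],
    [1, -0.03, -1.0, 0, 0],
    [1, -0.03, -1.2, 0, 0]
  ]
}}

```text
time_s: 18.9
ee_pos: [0.5451, -0.0123, 0.1891]
ee_rot: [1.02, 2.962, -0.006]
force: [-0.4, 1.8, 1.2]
grip_width: 0.0221
```

```bash
python3 tgt.py; python3 - <<'E'
from h import *
p,d=arm.capture('side');np.save('pics/s8d.npy',d); cv2.imwrite("pics/s8c.png",cv2.resize(p[190:310,260:380,::-1],None,fx=5,fy=5,interpolation=cv2.INTER_CUBIC))
E
```

```text
t 18.9 ee [ 0.5451 -0.0123  0.1891] Fz [-0.4  1.8  1.2] qd [-0.029 -0.    -0.     0.004  0.    -0.028] v~ 0.016
press geom mm 4.1  press force 2.2 line err mm -0.1
1 [0.0, -0.25, 0.02]
2 [-0.0, -0.5, 0.02]
3 [-0.01, -0.75, 0.02]
4 [-0.01, -1.0, 0.02]
5 [-0.02, -1.25, 0.02]
```

View pics/s8c.png

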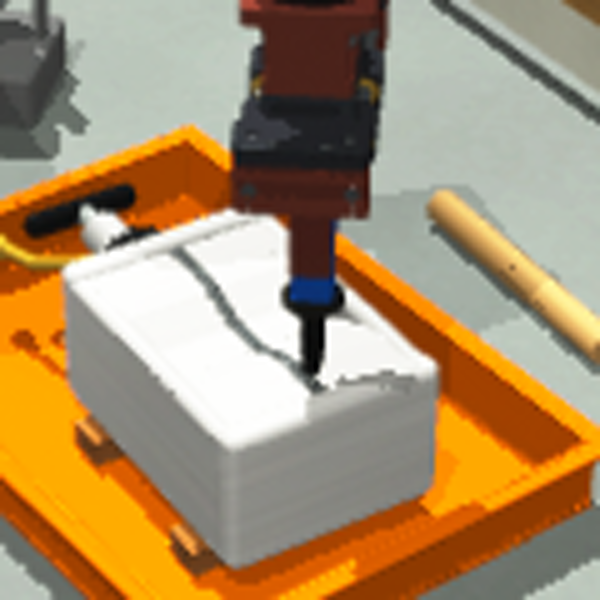

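At the far end the tip is at (315,378) in the crop, with a few mm of weld left beyond it as intended. Hold briefly, then lift straight up and return.

>>> {"name": "servo_tool", "arguments": {
  "moves": [
    [1, 0, 0, 0, 0],
    [1, 0, 0, 0, 0],
    [1, 0, 0, 0, 0],
    [1, 0, 0, 0.5, 0],
    [1, 0, 0, 1.5, 0]
  ]
}}

```text
time_s: 19.58
ee_pos: [0.5442, -0.0126, 0.2038]
ee_rot: [1.02, 2.964, -0.008]
force: [0.0, 0.1, -0.9]
grip_width: 0.0219
```

>>> {"name": "servo_tool", "arguments": {
  "moves": [
    [1, 0, 0, 2, 0],
    [1, 0, 0, 4, 0],
    [1, 0, 0, 6, 0],
    [1, -0.5, -2, 7, 0],
    [1, -1.5, -6, 7, 0]
  ]
}}

```text
time_s: 20.2
ee_pos: [0.5299, -0.0722, 0.2753]
ee_rot: [1.016, 2.963, -0.007]
force: [-0.2, -0.9, -2.0]
grip_width: 0.0217
```

>>> {"name": "servo_tool", "arguments": {
  "moves": [
    [1, -1, -4.5, 0, 0],
    [1, -2, -9, 0, 0],
    [1, -3, -13.5, 0, 0],
    [1, -4, -18, 0, 0],
    [1, -5, -20, 0, 0]
  ]
}}

```text
time_s: 20.82
ee_pos: [0.4793, -0.2744, 0.2756]
ee_rot: [1.018, 2.962, -0.007]
force: [0.2, -0.1, -0.7]
grip_width: 0.022
```

```bash
python3 tgt.py|head -1
```

```text
t 20.825 ee [ 0.4793 -0.2744  0.2756] Fz [ 0.2 -0.1 -0.7] qd [-0.304  0.     0.003  0.016  0.011 -0.311] v~ 0.168
```

>>> {"name": "servo_tool", "arguments": {
  "moves": [
    [1, -0.6, -3, 0, 0],
    [1, -1.1, -4.6, 0, 0],
    [1, -1.1, -4.6, 0, 0],
    [1, -1.1, -4.6, 0, 0],
    [1, -1.1, -4.6, 0, 0]
  ]
}}

```text
time_s: 21.45
ee_pos: [0.4686, -0.3193, 0.2756]
ee_rot: [1.017, 2.963, -0.007]
force: [0.5, -0.3, -1.8]
grip_width: 0.0219
```

>>> {"name": "servo_tool", "arguments": {
  "moves": [
    [1, 0, 0, -1, 0],
    [1, 0, 0, -2, 0],
    [1, 0, 0, -2, 0],
    [1, 0, 0, -2, 0],
    [1, 0, 0, -2, 0]
  ]
}}

```text
time_s: 22.08
ee_pos: [0.4687, -0.3195, 0.2559]
ee_rot: [1.017, 2.962, -0.007]
force: [-1.0, 0.0, -1.6]
grip_width: 0.0222
```

```bash
python3 - <<'E'
from h import *
s=arm.sense(); print(s['time_s'],s['ee_pos'],s['ee_rot'],np.abs(s['joint_vel']).max())
p,d=arm.capture('side'); np.save('pics/s9d.npy',d); cv2.imwrite('pics/s9.png',p[:,:,::-1]); cv2.imwrite("pics/s9c.png",cv2.resize(p[270:410,310:430,::-1],None,fx=5,fy=5,interpolation=cv2.INTER_CUBIC))
for n in('side','wrist'):
    p,d=arm.capture(n); c=arm.camera_params(n); Q=cloud(n,d); k=(abs(Q[...,0]-.468)<.03)&(abs(Q[...,1]+.3206)<.03)&(Q[...,2]>.165)&(Q[...,2]<.25)
    X=Q[k]; print(n,k.sum())
    for z in np.arange(.17,.25,.006):
        q=abs(X[:,2]-z)<.003
        if q.sum()>1: print(round(z,3),q.sum(),np.round(X[q].mean(0),4))
cv2.imwrite('pics/w9.png',p[:,:,::-1])
# predicted axis in side image
e=s['ee_pos']; z0=e[2]-.0857
print(proj('side',[[e[0],e[1],z0],[e[0],e[1],z0+.057],[.4682,-.3206,.0745]]))
E
```

```text
22.075 [ 0.46873344 -0.31954056  0.2558753 ] [ 1.01680474  2.96246696 -0.00698669] 0.0016363811375846378
side 210
0.176 5 [ 0.467  -0.3234  0.1764]
0.182 2 [ 0.4658 -0.324   0.1829]
0.188 11 [ 0.4662 -0.3248  0.1878]
0.194 8 [ 0.4657 -0.3247  0.1944]
0.2 13 [ 0.4646 -0.3245  0.1994]
0.206 19 [ 0.4649 -0.325   0.2059]
0.212 8 [ 0.4649 -0.3238  0.2119]
0.218 7 [ 0.4639 -0.3266  0.217 ]
0.23 50 [ 0.4624 -0.3265  0.2309]
0.236 51 [ 0.4623 -0.3272  0.2351]
0.242 22 [ 0.4627 -0.3299  0.2423]
0.248 13 [ 0.4606 -0.3283  0.2473]
wrist 1203
0.176 4 [ 0.4668 -0.3164  0.1742]
0.182 4 [ 0.4657 -0.3151  0.1831]
0.188 3 [ 0.465  -0.3146  0.1862]
0.23 555 [ 0.4604 -0.3113  0.2318]
0.236 325 [ 0.4608 -0.3115  0.2344]
0.242 160 [ 0.4607 -0.3116  0.242 ]
0.248 151 [ 0.4607 -0.3117  0.2476]
[[370.93219193 327.52564917]
 [372.65893032 307.95171704]
 [368.3270287  358.42310578]]
```

View pics/s9c.png

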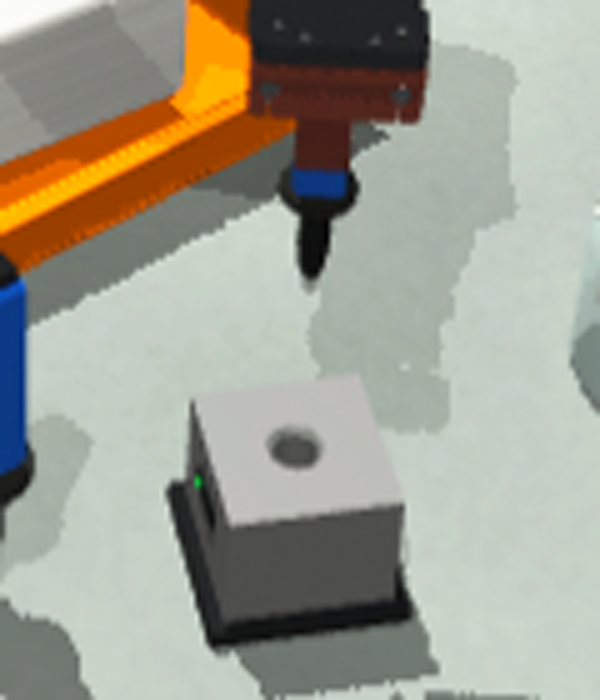

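View pics/w9.png

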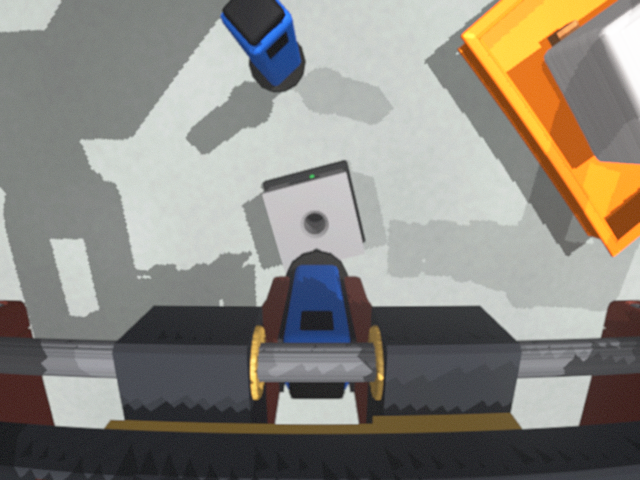

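Tip and hole projections match the prediction within about 1 px (tip at (372,327), hole at (369,359)). Lowering in stages.

>>> {"name": "servo_tool", "arguments": {
  "moves": [
    [1, -0.05, -0.11, -2, 0],
    [1, -0.05, -0.11, -4, 0],
    [1, -0.05, -0.11, -6, 0],
    [1, -0.05, -0.11, -8, 0],
    [1, -0.05, -0.11, -8, 0]
  ]
}}

```text
time_s: 22.85
ee_pos: [0.4673, -0.3198, 0.1747]
ee_rot: [1.018, 2.965, -0.005]
force: [0.2, 0.3, -2.2]
grip_width: 0.0215
```

>>> {"name": "servo_tool", "arguments": {
  "moves": [
    [1, 0.09, -0.08, 0, 0],
    [1, 0.09, -0.08, -0.5, 0],
    [1, 0.09, -0.08, -1.5, 0],
    [1, 0.09, -0.08, -2.5, 0],
    [1, 0.09, -0.08, -3.5, 0]
  ]
}}

```text
time_s: 23.48
ee_pos: [0.468, -0.3204, 0.1387]
ee_rot: [1.018, 2.966, -0.005]
force: [-0.2, 1.0, -1.3]
grip_width: 0.022
```

>>> {"name": "servo_tool", "arguments": {
  "moves": [
    [1, 0.02, -0.02, -1, 0],
    [1, 0.02, -0.02, -2, 0],
    [1, 0.02, -0.02, -2.8, 0],
    [1, 0.02, -0.02, -3.4, 0],
    [1, 0.02, -0.02, -3.5, 0]
  ]
}}

```text
time_s: 24.1
ee_pos: [0.4681, -0.3206, 0.1034]
ee_rot: [1.018, 2.966, -0.005]
force: [0.3, -0.1, -2.0]
grip_width: 0.0219
```

```bash
python3 - <<'E'
from h import *
s=arm.sense(); print(s['time_s'],s['ee_pos'],s['force'])
p,d=arm.capture('side'); cv2.imwrite("pics/s10c.png",cv2.resize(p[290:410,310:430,::-1],None,fx=5,fy=5,interpolation=cv2.INTER_CUBIC))
E
```

```text
24.1 [ 0.4680975  -0.32058749  0.10340484] [ 0.26517092 -0.10871748 -1.97090177]
```

View pics/s10c.png

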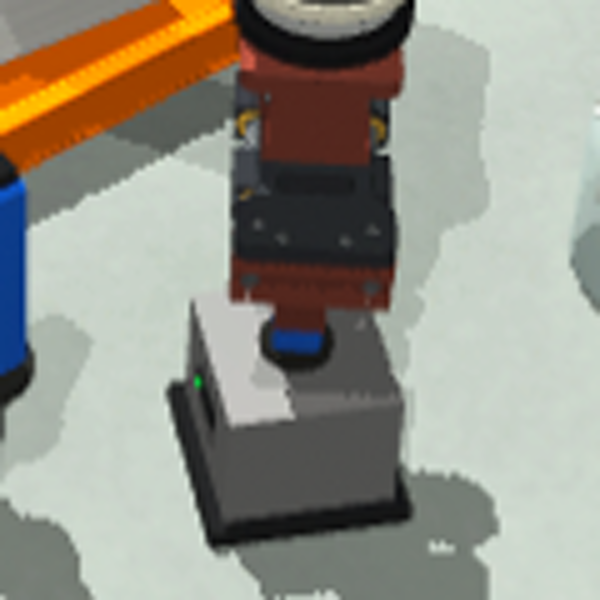

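The collar looks seated but the weight is still on the arm. Ease down 1 mm more, then open.

>>> {"name": "servo_tool", "arguments": {
  "moves": [
    [1, 0, 0, -0.05, 0],
    [1, 0, 0, -0.1, 0],
    [1, 0, 0, -0.1, 0],
    [1, 0, 0, -0.1, 0],
    [1, 0, 0, -0.1, 0]
  ]
}}

```text
time_s: 24.78
ee_pos: [0.4684, -0.3208, 0.1033]
ee_rot: [1.018, 2.965, -0.005]
force: [-1.4, 1.6, 6.6]
grip_width: 0.022
```

Seated: the force rose to +6.6 N and the descent stopped. Open and go up.

>>> {"name": "servo_tool", "arguments": {
  "moves": [
    [0.3, 0, 0, 0.03, 0],
    [0, 0, 0, 0.05, 0],
    [-1, 0, 0, 0.05, 0],
    [-1, 0, 0, 0.05, 0],
    [-1, 0, 0, 0.05, 0]
  ]
}}

```text
time_s: 25.4
ee_pos: [0.4683, -0.3208, 0.1037]
ee_rot: [1.018, 2.965, -0.005]
force: [0.4, -0.3, -0.5]
grip_width: 0.0673
```

>>> {"name": "servo_tool", "arguments": {
  "moves": [
    [-1, 0, 0, 0, 0],
    [-1, 0, 0, 0, 0],
    [-1, 0, 0, 0, 0],
    [-1, 0, 0, 0, 0],
    [-1, 0, 0, 0, 0]
  ]
}}

```text
time_s: 26.02
ee_pos: [0.4683, -0.3208, 0.1037]
ee_rot: [1.018, 2.965, -0.005]
force: [0.4, -0.7, 0.3]
grip_width: 0.0879
```

>>> {"name": "servo_tool", "arguments": {
  "moves": [
    [-1, 0, 0, 2, 0],
    [-1, 0, 0, 5, 0],
    [-1, 0, 0, 9, 0],
    [-1, 0, 0, 13, 0],
    [-1, 0, 0, 17, 0]
  ]
}}

```text
time_s: 26.65
ee_pos: [0.4682, -0.3207, 0.2751]
ee_rot: [1.018, 2.965, -0.005]
force: [-0.1, -0.7, -0.4]
grip_width: 0.0879
```

>>> {"name": "servo_tool", "arguments": {
  "moves": [
    [-1, 2, -2, 0, 0],
    [-1, 6, -5, 0, 0],
    [-1, 6, -5, 0, 0],
    [-1, 6, -5, 0, 0],
    [-1, 6, -5, 0, 0]
  ]
}}

```text
time_s: 27.28
ee_pos: [0.5272, -0.3698, 0.275]
ee_rot: [1.018, 2.966, -0.005]
force: [0.7, 0.2, -0.5]
grip_width: 0.0878
```

```bash
python3 - <<'E'
from meas import *
s=arm.sense(); print(s['time_s'],s['ee_pos'],s['force'])
p,d=arm.capture('side'); cv2.imwrite("pics/s11.png",p[:,:,::-1]); 
Ps=cloud('side',d)
for q in ('jar_mid','lamp_mid','dowel_center'):
    for r in arm.regions_of(q,'side')[:1]: m=r['pixels']&(d>0); print(q,r['box'],np.round(np.median(Ps[m],0),3))
c=arm.camera_params('wrist'); p,d=arm.capture('wrist'); tester_cradle(cloud('wrist',d,c),'w'); cv2.imwrite("pics/w11.png",p[:,:,::-1])
E
```

```text
27.275 [ 0.52720149 -0.36978115  0.27495616] [ 0.67741881  0.23276957 -0.51924321]
jar_mid [424.0, 298.9, 464.4, 356.5] [ 0.675 -0.345  0.087]
dowel_center [346.5, 231.3, 382.3, 263.0] [0.779 0.107 0.018]
w cap0.157 791 [ 468.9 -319.7] [20.5 21.3] 52.1 z 0.1639
w cap0.161 644 [ 468.7 -319.6] [17.3 17.5] 52.2 z 0.1641
w cap0.163 589 [ 468.7 -319.6] [17.2 17.3] 52.2 z 0.1642
w cradle 6254 [ 468.3 -320.5] [80.7 80.7] 66.7 z 0.0743
```

View pics/s11.png

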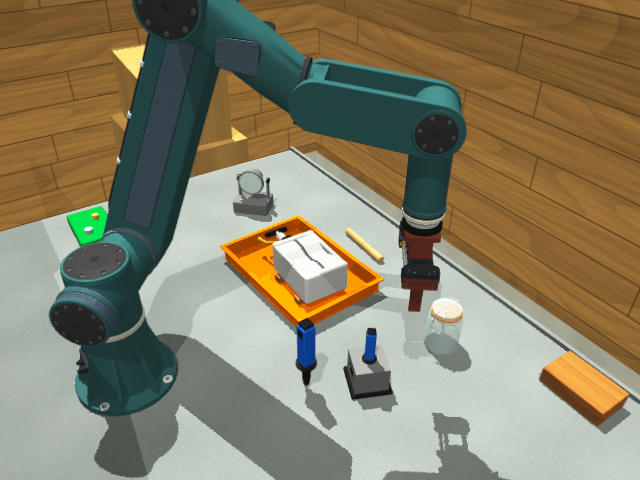

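View pics/w11.png

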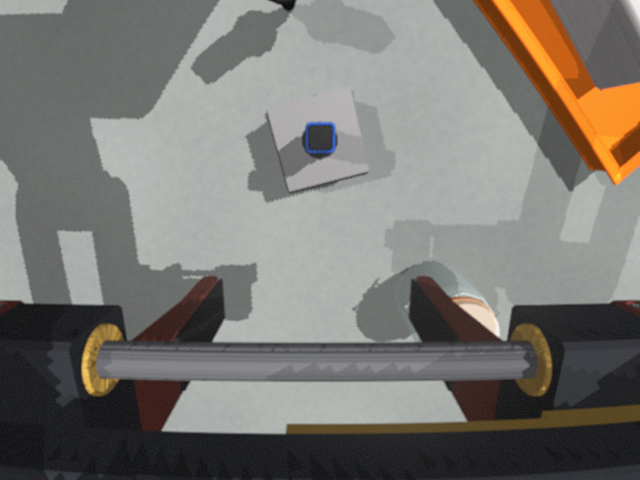

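The tester stands upright in the cradle at (319,138), within 1 mm of its original place and with its top again at 0.1642 m. The jar, lamp and dowel look untouched and the gripper is clear, so I'm handing in.

```bash
python3 -c "
from bench import arm
print(arm.hand_in())"
```

```text
the job is handed in; nothing more can be done
None
```

I took the smaller blue tester from the cradle and ran its tip along the weld from the pump end to the far end in one stroke. It is back in its cradle and the job was handed in at about 27 s of the 72 s allowed; no verdict was reported.

**Stroke:**
- Speed was about 2 cm/s.
- The tip was pressed in about 3.5 to 4.2 mm by position. Estimates from force were 2.1 to 4.8 mm, because the force reading was noisy by about 1 N.
- The tool stayed within 0.2 mm of the measured weld line.
- I paused for 0.05 s on the rising side of the dent, still pressed in, to take a picture. It showed the tip on the weld and the tester upright.

**Last checks:**
- **Tester:** it stands upright in the cradle, within about 1 mm of the hole's middle. Its top is at 164 mm, the same as at the start, so the collar is fully down.
- **Gripper:** it is open and clear of everything.
- **Jar:** it reads the same position as at the start.
- **Lamp:** the network did not find it in the last picture. By eye it is in the same place.
- **Dowel:** the network's reading differed by 14 mm along its length. The region it marked started lower than in the first picture, and by eye the dowel has not moved.

**Disagreement:** the top and side cameras placed things 2 to 4 mm differently from the wrist camera. I used the wrist camera, because its readings agreed with each other from two different angles.

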